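Empty the used reagent packs from the tilting tray

TASK

Lift the steel keeper bar out of the notches at the tray's mouth and lay it level in the two V blocks of the saddle rack, then raise the tray by its handle so that all three used reagent packs slide off into the white bin. Do not handle the packs themselves. Afterwards lower the tray back down onto its rest without letting it drop, and leave everything else where it stands.

Things in the scene. Friction and masses are not known exactly. Their poses are not given: they have to be found in the camera images.
- tray (a joint): Grey plastic tray hinged on an aluminium station: floor 198 mm (slide direction) x 164 mm at z = 140 mm when level, side and back walls 24 mm high, front (mouth) open. Value in rad: 0 = level on its rear rest (start), grows as the handle end rises and the mouth dips towards the bin, stop at 1.1. Packs slide from about 0.45 to 0.65 rad. Unheld, it falls back level.
- handle (a point): Centre of the tray's steel handle: round bar 12 mm thick, 124 mm long, parallel to the hinge, 60 mm behind the back wall, held by two end arms 112 mm apart, free between. 223 mm horizontally behind the hinge axis and 36 mm above it (z = 170 mm) when the tray is level. Moves with the tray; x axis points from handle to mouth.
- hinge (a point): Centre of the tray's hinge axis, z = 134 mm, fixed on the station; its x axis points the way the packs slide (towards the mouth and the bin), its y axis lies along the hinge.
- lip (a point): Middle of the tray's open front edge, on the floor surface, 35 mm ahead of the hinge axis; moves with the tray.
- keeper: Keeper bar: plain round steel rod 14 mm thick, 220 mm long; origin at its centre, x along it. Starts across the tray's mouth, holding back the packs, in open-topped notches (17 mm deep) on two ears outside the side walls, 178 mm apart; its axis is then 26 mm above the tray's floor. It lifts straight up. The packs lie at least 40 mm behind its axis.
- saddle (a point): Middle of the saddle rack's seat, on the keeper bar's axis when seated (z = 52 mm). The rack is a fixed aluminium plate 170 x 60 x 12 mm with two black 90-degree V blocks 120 mm apart, each 20 mm thick, open upwards, 48 mm wide over the tops, which stand 66 mm above the table. x runs along the seat, z up; both ends are alike.
- bin: White plastic open bin standing before the tray's mouth, below the lip: 200 (x) x 170 (y) x 80 mm tall, walls 4 mm; origin at the centre of its underside.
- pack0: One of three empty reagent packs lying on the tray: white plastic block 55 x 38 x 36 mm with a black round cap (28 mm wide) at one end, 75 mm long in all; origin at its middle, x axis along it towards the cap, 80 g or so.
- pack1: One of three empty reagent packs lying on the tray: white plastic block 55 x 38 x 36 mm with a black round cap (28 mm wide) at one end, 75 mm long in all; origin at its middle, x axis along it towards the cap, 80 g or so.
- pack2: One of three empty reagent packs lying on the tray: white plastic block 55 x 38 x 36 mm with a black round cap (28 mm wide) at one end, 75 mm long in all; origin at its middle, x axis along it towards the cap, 80 g or so.
- cap_tray: Bystander: white tray 170 x 64 mm with 12 black caps, 42 mm tall, beside the saddle rack (the two swap places); origin centre of underside.
- amber_bottle: Bystander: amber glass jar, 58 mm wide, 110 mm tall; origin centre of underside.
- beaker: Bystander: glass beaker, 60 mm wide, 75 mm tall; origin centre of underside.
- wash_jar: Bystander: clear jar with white cap, 54 mm wide, 75 mm tall; origin centre of underside.
- screwdriver: Bystander: screwdriver lying on the table, about 200 mm long.
- carton: Bystander: small cardboard carton 70 x 110 x 60 mm; origin centre of underside.
There are look-alikes about, which are no part of the job. What is shaped like the pack1 but brown is not meant.

How it is judged (in metres and radians):
On the way, in this order (a step that is already met when the one before it is completed fails the run):
1. the keeper bar lies released in both V blocks, with the packs still on the tray (z of keeper in the frame of saddle between -0.005 and 0.005 m and y of keeper in the frame of saddle between -0.005 and 0.005 m and x of keeper in the frame of saddle between -0.04 and 0.04 m and angle between the x axis of keeper and the x axis of saddle, either way round below 0.07 rad and contact force between the fingers and keeper below 0.1 N and linear speed of keeper below 0.03 m/s), for 0.2 s.
2. with the tray tipped, all three packs are in the bin (x of pack0 in the frame of bin between -0.097 and 0.097 m and y of pack0 in the frame of bin between -0.082 and 0.082 m and z of each of pack0, pack1, pack2 in the frame of bin below 0.075 m and x of pack1 in the frame of bin between -0.097 and 0.097 m and y of pack1 in the frame of bin between -0.082 and 0.082 m and x of pack2 in the frame of bin between -0.097 and 0.097 m and y of pack2 in the frame of bin between -0.082 and 0.082 m and value of joint tray above 0.35 rad), for 0.1 s.
At the end, for the whole second after the job is handed in: The keeper bar rests in both V blocks (centre within 5 mm of the seat's axis across and in height, within 40 mm of the middle along it, parallel within 0.07 rad); all three packs lie at rest inside the bin, which stands upright; the tray is back level on its rest (joint below 0.06 rad) (z of keeper in the frame of saddle between -0.005 and 0.005 m and y of keeper in the frame of saddle between -0.005 and 0.005 m and x of keeper in the frame of saddle between -0.04 and 0.04 m and angle between the x axis of keeper and the x axis of saddle, either way round below 0.07 rad and x of pack0 in the frame of bin between -0.097 and 0.097 m and y of pack0 in the frame of bin between -0.082 and 0.082 m and z of each of pack0, pack1, pack2 in the frame of bin below 0.075 m and x of pack1 in the frame of bin between -0.097 and 0.097 m and y of pack1 in the frame of bin between -0.082 and 0.082 m and x of pack2 in the frame of bin between -0.097 and 0.097 m and y of pack2 in the frame of bin between -0.082 and 0.082 m and value of joint tray below 0.06 rad and linear speed of keeper below 0.02 m/s and linear speed of each of pack0, pack1, pack2 below 0.03 m/s and angle between bin's own z axis and vertical below 0.1 rad); the robot touches nothing.
It fails at once if the fingers press on a pack (contact force between the fingers and pack0 above 3 N or contact force between the fingers and pack1 above 3 N or contact force between the fingers and pack2 above 3 N).
It fails at once if the tray is let drop (falls faster than 2.5 rad/s) (velocity of joint tray below -2.5 rad/s).
It fails at once if the bin is shifted by more than 40 mm (distance of bin from where it was at the start of the episode above 0.04 m).
It fails at once if a bystander (cap tray, bottle, beaker, jar, screwdriver or carton) is shifted by more than 30 mm (distance of any of cap_tray, amber_bottle, beaker, wash_jar, screwdriver, carton from where it was at the start of the episode above 0.03 m).
It also fails if it takes over 72 s, if anything falls off the work surface, if the arm or the gripper's body presses on something with over 40 N, if the wrist force passes 120 N, or if a joint passes its speed limit or range.

ROBOT

A 6-joint arm with a two-finger parallel gripper is mounted at the origin on the work surface. World frame = base frame: x ahead of the robot, y to its left, z up, the work surface at z = 0. Lengths are in mm, angles in rad, forces in N, time in s.
With the tool pointing down it reaches from about 350 to 975 mm from the base axis. Payload 4.9 kg.
Tool frame: the origin (TCP) lies at the very end of the fingers, on their centre line; the grasp point (between the pads) lies 19 mm behind it; z points along the fingers, y is the line along which they close (so a half turn about z gives the same grasp; the last joint's range is limited). The gripper opens to 85 mm and grips with 20 to 120 N. Pads are 22 mm wide; open, the fingers measure 114 mm over their backs; the gripper's body (76 mm by 85 mm) begins 54 mm behind the grasp point. The pads swing forward as they close: fully open they stand 13 mm farther back than shut.
Start: joints at [-1.234, 0.053, 1.613, -0, 1.476, -0.119], TCP at [275.105, -561.176, 231.304] pointing down, gripper open.
Joint ranges: [-3.01, 3.01], [-1.01, 2.22], [0.06, 2.58], [-1.02, 4.17], [0.09, 2.62], [-3.14, 3.14]. Speed limits (rad/s): [2.57, 2.57, 3.14, 3.14, 3.14, 3.14].

INTERFACE

Orientations are given as a 3x3 rotation matrix whose columns are the frame's x, y, z axes.
In Python, from bench import state, capture, sign_off gives the robot as it stands. The module is installed in compiled form; this text tells all that it offers.
- The arm moves only by the shell command python3 -m pendant 'ROWS' [FORCE]. ROWS is JSON, a list of rows, each a list of 3 entries, a list of its own where there are three numbers: the shift along the tool's x, y, z scaled (see below), then the turn, a rotation vector about the tool's x, y, z scaled (see below), then the opening, from -1 (shut) to 1 (fully open). A call has 1 to 8 rows; each row is the pose to reach, as a shift and turn from the pose commanded when the call began, along the tool's axes at that moment, turning the shorter way round; what a row does not reach only later rows make up. The controller multiplies each number of a shift by 0.15 m and each number of a turn by 360 degrees. A row lasts 1/12 s, in which the tool goes at most 41.7 mm and 7.16 degrees, less where a joint would pass 70% of its speed; a pose out of reach is approached as far as the arm can. A call with a number of a shift or a turn outside -1 to 1 is refused whole. A call with a gripper value outside its range is refused whole. The fingers move at their own pace and stop on an object; FORCE is the grip in N (left out, the last holds). Time passes only in rows, so rows that repeat a pose let the fingers close. It gives the time, the measured TCP pose, the force, the opening and the grip force at its end, in the units of the state.
- state(): the state, without advancing time (a new reading comes with each control period).
- capture(name): name is "side" or "top" or "wrist"; returns a dict with "img" (400x640x3 uint8, blue, green, red), "range_z" (400x640 float32, mm along the optical axis (not along the pixel's ray), 0 where there is no reading), "mtx" (3x3 intrinsics, pixels), "R" (3x3) and "t" (3): a world point X has camera coordinates R X + t; the wrist camera has in their place "hand_eye" (4x4, takes a point from camera to tool coordinates, whose origin is the TCP and whose axes are the flange's). Camera axes: x right, y down, z forward; pixel columns grow to the right and rows downward; lengths in mm; the calibration is good to about 2 mm. The wrist camera is an equidistant fisheye: a pixel r from the principal point sees the ray r / f radians off the axis. A picture is of the moment at which its call begins: read the wrist's pose just before it.
- sign_off(): hands the job in; it is judged then, once.
The state is a dict: "time_s": time; "qpos": joint angles; "dq": joint speeds; "effort": joint torques, N m; "eef_pos": TCP position; "tcp_rot": TCP orientation; "wrist_force": force on the tool from outside, world axes, zero at the start; "moment": the same for the moment, N m; "grip_width": finger opening in mm; "grasp_force": force on a finger pad.
Only numpy, scipy, OpenCV 4.12 (cv2) and the standard library are available. Lean on these libraries where they do the work, as an engineer would, in place of code of your own. Each camera call takes 0.05 s, during which the arm holds its last target. There are 200 camera calls.

## Working session

There is one attempt and no reset: what is moved stays moved. The work goes in short steps, Python scripts to look and compute and a shell command to move; the robot and the scene stay as the last step left them, time stands still between calls to the robot, and variables do not carry over. Pictures are saved under pics/ and viewed, at most 10 in all, crops included, and the job is handed in when it is done.

```bash
mkdir -p pics; python3 - <<'E'
from bench import state,capture
import cv2,numpy as np
s=state();print(s['time_s'],s['eef_pos'],s['tcp_rot'],s['grip_width'])
for n in('side','top'):
    c=capture(n);cv2.imwrite(f'pics/{n}0.png',c['img']);np.savez(f'{n}0.npz',**c)
    print(n,c['mtx'],c['R'],c['t'])
E
```

```text
0.0 [ 274.89396505 -560.59798545  230.05866498] [[ 8.97904324e-01  4.40190083e-01 -7.18538198e-04]
 [ 4.40190624e-01 -8.97902295e-01  1.91926029e-03]
 [ 1.99662251e-04 -2.03960589e-03 -9.99997900e-01]] 85.73237129014719
side [[477.91428342   0.         319.77261101]
 [  0.         477.91428342 199.45707524]
 [  0.           0.           1.        ]] [[ 0.99122149 -0.13125305  0.0158933 ]
 [-0.08007611 -0.69164925 -0.7177807 ]
 [ 0.1052035   0.71020698 -0.69608784]] [-552.95629187  145.01254522 1466.24393133]
top [[444.92925562   0.         320.27160231]
 [  0.         444.92925562 199.6398242 ]
 [  0.           0.           1.        ]] [[ 0.08818158 -0.99609488  0.00435961]
 [-0.97553883 -0.0872449  -0.20177296]
 [ 0.20136536  0.01353969 -0.97942262]] [ -48.60569425  573.82817112 1341.11472743]
```

View pics/top0.png

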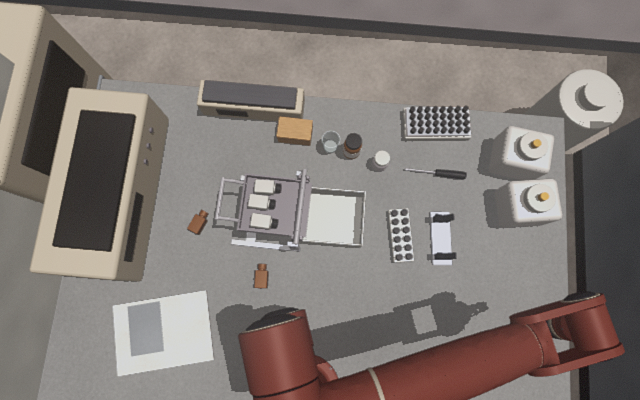

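View pics/side0.png

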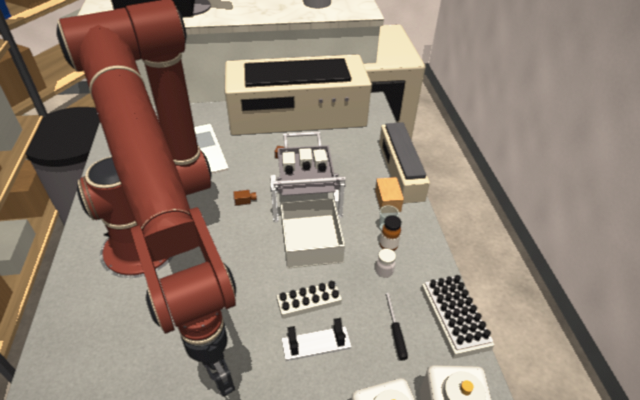

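Top view shows the tray at (270,210), mouth to the right. The keeper runs from (307,172) to (297,248), the handle is at (225,200), the bin at (335,217), the cap tray at (401,235) and the saddle rack at (441,238). Side view agrees. Pack candidates: white ones on the tray at (266,187), (259,202) and (262,221), and brown ones on the table at (199,222) and (261,275). The white ones on the tray fit the description; the brown ones are the look-alikes. Next I'll enlarge and confirm.

```bash
cat > h.py <<'E'
import numpy as np,cv2
def ray(c,u,v):
    C=-c['R'].T@c['t']; d=c['R'].T@np.linalg.solve(c['mtx'],[u,v,1.]); return C,d
def onz(c,u,v,z):
    C,d=ray(c,u,v); return C+d*(z-C[2])/d[2]
def tri(c1,p1,c2,p2):
    a,d=ray(c1,*p1);b,e=ray(c2,*p2)
    k=np.linalg.lstsq(np.c_[d,-e],b-a,rcond=None)[0]
    P,Q=a+k[0]*d,b+k[1]*e; return (P+Q)/2,np.linalg.norm(P-Q)
def cloud(c):
    v,u=np.mgrid[:400,:640]; z=c['range_z']
    p=np.stack([u,v,np.ones_like(u)],-1)@np.linalg.inv(c['mtx']).T*z[...,None]
    return (p-c['t'])@c['R']
def proj(c,X):
    q=c['mtx']@(c['R']@np.asarray(X,float)+c['t']); return q[:2]/q[2]
E
python3 - <<'E'
from h import *
t=np.load('top0.npz');s=np.load('side0.npz')
a=cv2.resize(t['img'][165:280,190:460],None,fx=2.9,fy=2.9,interpolation=cv2.INTER_CUBIC)
b=cv2.resize(s['img'][120:220,260:370],None,fx=2.6,fy=2.6,interpolation=cv2.INTER_CUBIC)
d=cv2.resize(s['img'][275:365,265:365],None,fx=2.6,fy=2.6,interpolation=cv2.INTER_CUBIC)
o=np.zeros((600,790,3),np.uint8);o[:a.shape[0],:a.shape[1]]=a
o[335:335+b.shape[0],:b.shape[1]]=b;o[335:335+d.shape[0],300:300+d.shape[1]]=d
cv2.imwrite('pics/crop1.png',o)
P=cloud(t)
for r in [(205,240),(210,300),(170,305),(238,441),(217,335),(219,441),(256,441)]:print(r,P[r].round())
E
```

```text
(205, 240) [546. 262.   6.]
(210, 300) [517.  56. 175.]
(170, 305) [637.  53. 172.]
(238, 441) [ 495. -392.   14.]
(217, 335) [533. -49.   8.]
(219, 441) [ 550. -381.   49.]
(256, 441) [ 433. -382.   59.]
```

View pics/crop1.png

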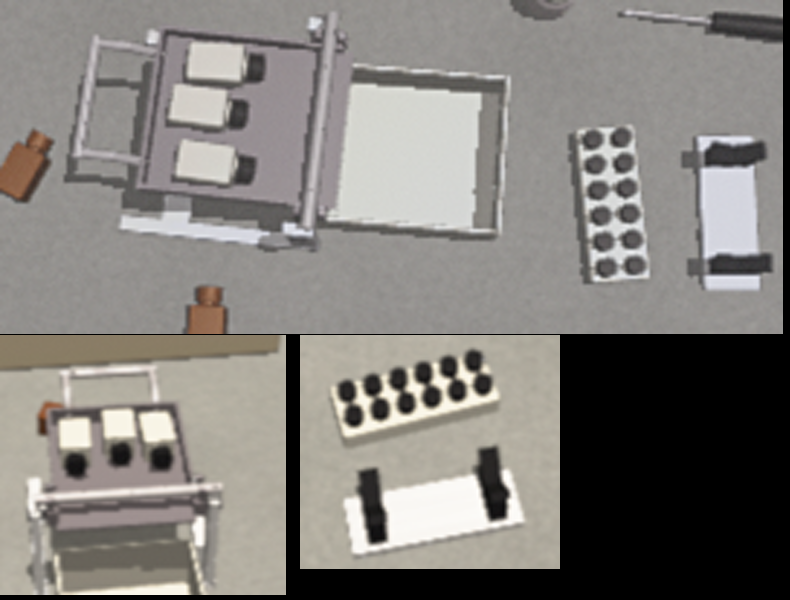

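The crop confirms three white packs on the tray; both brown ones lie on the table. The keeper in the top crop runs from (333,15) to (312,245). The saddle is the plate with two black V blocks at (735,153) and (738,264). Now the measurements.

```bash
python3 - <<'E'
from h import *
t=np.load('top0.npz');s=np.load('side0.npz')
def line(Q,n):
    m=Q.mean(0);d=np.linalg.svd(Q-m,full_matrices=False)[2][0];d*=np.sign(d[0]) if abs(d[0])>.5 else 1
    k=(Q-m)@d; print(n,len(Q),'mid',(m+d*(k.min()+k.max())/2).round(1),'mean',m.round(1),'dir',d.round(3),'len',(k.max()-k.min()).round(1),'angle',np.arctan2(d[1],d[0]).round(4))
for n,c in(('top',t),('side',s)):
    P=cloud(c).reshape(-1,3)
    b=lambda x0,x1,y0,y1,z0,z1:P[(P[:,0]>x0)&(P[:,0]<x1)&(P[:,1]>y0)&(P[:,1]<y1)&(P[:,2]>z0)&(P[:,2]<z1)]
    line(b(400,660,20,85,162,182),n+' keeper')
    line(b(440,640,280,350,155,185),n+' handle')
    Q=b(400,600,-430,-340,30,75); print(n,'V',len(Q),Q[:,2].max())
    for h in(0,1):
        q=Q[(Q[:,0]>490)==h]; 
        if len(q):print(' blk',cv2.minAreaRect(q[:,:2].astype(np.float32)),q[:,2].max(), q.mean(0))
# plate white mask
for n,c,box in(('top',t,(200,280,425,460)),('side',s,(320,365,275,360))):
    im=c['img'];m=np.zeros(im.shape[:2],np.uint8);r=box
    m[r[0]:r[1],r[2]:r[3]]=(im[r[0]:r[1],r[2]:r[3]].min(-1)>190)*255
    yx=np.argwhere(m);W=np.array([onz(c,u,v,12)[:2] for v,u in yx],np.float32)
    print(n,'plate',cv2.minAreaRect(W),len(W))
    bl=np.zeros_like(m);bl[r[0]-6:r[1],r[2]-6:r[3]+6]=(im[r[0]-6:r[1],r[2]-6:r[3]+6].max(-1)<60)*255
    k,l,st,ce=cv2.connectedComponentsWithStats(bl);print(st[1:].tolist())
    if n=='top':
        im2=im
# bin rim
P=cloud(t).reshape(-1,3);Q=P[(P[:,2]>70)&(P[:,2]<86)&(P[:,1]<60)&(P[:,1]>-140)&(P[:,0]>420)&(P[:,0]<640)]
print('bin',cv2.minAreaRect(Q[:,:2].astype(np.float32)))
E
```

```text
top keeper 409 mid [530.9  57.4 171.9] mean [529.7  57.4 171.9] dir [ 1.    -0.014 -0.002] len 219.5 angle -0.0143
top handle 189 mid [531.8 288.9 175.2] mean [529.9 289.  175.2] dir [ 1.    -0.015  0.001] len 124.0 angle -0.0153
top V 296 72.72892402215895
 blk ((436.6504211425781, -397.5743408203125), (20.458600997924805, 59.356170654296875), 4.836215496063232) 72.72892402215895 [ 435.70366672 -397.74093423   53.85568208]
 blk ((556.3603515625, -387.7281799316406), (20.674854278564453, 60.72835922241211), 5.071782112121582) 72.10540747553627 [ 554.66856286 -387.33702353   53.2608483 ]
side keeper 343 mid [529.1  55.8 169.4] mean [525.7  55.9 169.4] dir [ 1.    -0.02  -0.001] len 215.9 angle -0.0199
side handle 130 mid [530.2 289.5 171.2] mean [528.1 289.5 171.2] dir [ 1.    -0.017  0.   ] len 122.4 angle -0.0172
side V 440 69.01903067520846
 blk ((435.3570556640625, -395.91522216796875), (20.165861129760742, 58.558162689208984), 4.8312764167785645) 69.01903067520846 [ 434.97666125 -397.28265813   51.81476649]
 blk ((554.545654296875, -386.6584777832031), (20.268972396850586, 59.44121551513672), 4.249403953552246) 67.97760523452938 [ 553.64651894 -387.86005809   50.79078257]
top plate ((496.048095703125, -392.9356689453125), (167.3660430908203, 58.46826934814453), 4.639840602874756) 673
[[433, 215, 20, 7, 79], [435, 253, 20, 6, 81]]
side plate ((496.2280578613281, -390.55975341796875), (171.415771484375, 61.71024703979492), 4.73085880279541) 1055
[[334, 319, 11, 27, 184], [288, 327, 10, 28, 165]]
bin ((518.0025634765625, -41.04841613769531), (187.67770385742188, 191.603515625), 0.3197782635688782)
```

Measurements are consistent with the given sizes: keeper centre (530,56.6), 219.5 mm long, yaw −0.017. Handle is at (531,289), which is 232 mm behind the keeper. Saddle is at (496,−391.7), yaw 0.082, with V blocks 120 mm apart. First I'll turn the tool and narrow the opening to about 36 mm so the fingers clear the packs.

```bash
python3 -m pendant '[[[0,0,0],[0,0,0.0753],-0.15],[[0,0,0],[0,0,0.0753],-0.15],[[0,0,0],[0,0,0.0753],-0.15],[[0,0,0],[0,0,0.0753],-0.15],[[0,0,0],[0,0,0.0753],-0.15]]' 60
python3 -m pendant '[[[0.4,-1,0],[0,0,0],-0.15],[[0.4,-1,0],[0,0,0],-0.15],[[0.4,-1,0],[0,0,0],-0.15],[[0.4,-1,0],[0,0,0],-0.15],[[0.4,-1,0],[0,0,0],-0.15]]'
python3 -m pendant '[[[0.4,-1,0],[0,0,0],-0.15],[[0.4,-1,0],[0,0,0],-0.15],[[0.4,-1,0],[0,0,0],-0.15],[[0.4,-1,0],[0,0,0],-0.15],[[0.4,-1,0],[0,0,0],-0.15]]'
```

```text
time_s: 0.52
eef_pos: [275.0, -560.8, 230.6]
tcp_rot: [[1.0, -0.019, -0.0], [-0.019, -1.0, 0.001], [-0.0, -0.001, -1.0]]
wrist_force: [-0.5, -0.7, -0.6]
grip_width: 36.5
grasp_force: 0.0
time_s: 0.93
eef_pos: [339.5, -407.3, 230.8]
tcp_rot: [[1.0, -0.01, 0.001], [-0.01, -1.0, 0.003], [0.001, -0.003, -1.0]]
wrist_force: [-1.0, 0.0, 0.3]
grip_width: 36.4
grasp_force: 0.0
time_s: 1.35
eef_pos: [401.9, -258.7, 231.1]
tcp_rot: [[1.0, -0.009, 0.001], [-0.009, -1.0, 0.002], [0.001, -0.002, -1.0]]
wrist_force: [0.4, -0.5, -0.5]
grip_width: 36.3
grasp_force: 0.0
```

```bash
python3 -m pendant '[[[0.43,-1,0],[0,0,0],-0.15],[[0.43,-1,0],[0,0,0],-0.15],[[0.43,-1,0],[0,0,0],-0.15],[[0.43,-1,0],[0,0,0],-0.15],[[0.43,-1,0],[0,0,0],-0.15]]'
python3 -m pendant '[[[0.43,-1,0],[0,0,0],-0.15],[[0.43,-1,0],[0,0,0],-0.15],[[0.43,-1,0],[0,0,0],-0.15],[[0.43,-1,0],[0,0,0],-0.15],[[0.43,-1,0],[0,0,0],-0.15],[[0.43,-1,0],[0,0,0],-0.15],[[0.43,-1,0],[0,0,0],-0.15],[[0.43,-1,0],[0,0,0],-0.15]]'
python3 - <<'E'
from bench import *
from h import *
s=state();print(s['eef_pos'],s['tcp_rot'][:,0])
c=capture('wrist');print(c['mtx'],c['hand_eye'])
cv2.imwrite('pics/w1.png',c['img'])
E
```

```text
time_s: 1.77
eef_pos: [469.0, -109.9, 231.2]
tcp_rot: [[1.0, -0.008, 0.001], [-0.008, -1.0, 0.002], [0.001, -0.002, -1.0]]
wrist_force: [-0.1, -0.1, 0.5]
grip_width: 36.7
grasp_force: 0.0
time_s: 2.43
eef_pos: [534.3, 33.1, 231.1]
tcp_rot: [[1.0, -0.018, -0.0], [-0.018, -1.0, -0.0], [-0.0, 0.0, -1.0]]
wrist_force: [0.2, -0.1, -0.6]
grip_width: 36.2
grasp_force: 0.0
[534.27447923  33.09084332 231.07421255] [ 9.99833687e-01 -1.82319668e-02 -4.41040120e-04]
[[309.70691629   0.         322.08800388]
 [  0.         309.70691629 201.5246292 ]
 [  0.           0.           1.        ]] [[-2.49121791e-04 -9.51166697e-01 -3.08677585e-01  7.98323163e+01]
 [ 9.99999841e-01 -8.06302581e-05 -5.58605300e-04  7.63592670e-01]
 [ 5.06438005e-04 -3.08677675e-01  9.51166566e-01 -1.43152104e+02]
 [ 0.00000000e+00  0.00000000e+00  0.00000000e+00  1.00000000e+00]]
```

View pics/w1.png

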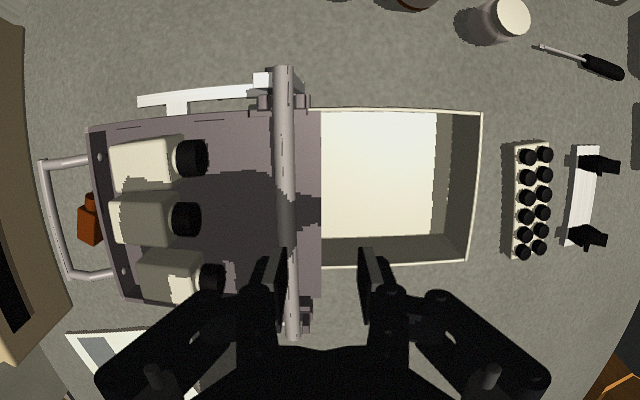

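The wrist view shows the keeper running vertically from (283,70) to (292,335), the fingers at (265,285) and (372,285), and the packs at the left. I'll check the keeper's line by wrist rays onto z=166.

```bash
cat >> h.py <<'E'
def wray(c,s,u,v,z):
    x=(u-c['mtx'][0,2])/c['mtx'][0,0];y=(v-c['mtx'][1,2])/c['mtx'][1,1];r=np.hypot(x,y)
    d=np.array([x/r*np.sin(r),y/r*np.sin(r),np.cos(r)]);H=c['hand_eye'];R=np.asarray(s['tcp_rot'])
    D=R@H[:3,:3]@d;C=R@H[:3,3]+s['eef_pos'];return C+D*(z-C[2])/D[2]
E
python3 - <<'E'
from h import *
from bench import *
s=state();c=capture('wrist')
for u,v,z in[(283,70,166),(285,150,166),(289,230,166),(318,150,140),(318,200,140)]:print(u,v,wray(c,s,u,v,z).round(1))
P=cloud  # rows profile
g=c['img'].mean(-1)
for v in(110,150,235):print(v,g[v,270:305].round().astype(int))
E
```

```text
283 70 [638.2  56.1 166. ]
285 150 [583.8  56.6 166. ]
289 230 [524.9  56.8 166. ]
318 150 [579.3  34.6 140. ]
318 200 [539.3  35.5 140. ]
110 [ 52  55  52  78  94 112 128 137 148 159 165 171 175 179 175 168 167 165
 155 140 137 127 107 100 135 140 138 143 138 139 142 144 138 141 142]
150 [102  54  56  47  76  98 115 129 144 152 164 130 115 180 180 174 171 168
 163 150 141 132 117 101 104 130 130 126 133 133 127 129 128 133 133]
235 [ 49  48  56  49  48  47  50  59  67  64  68  70  77  82  88  84  86  81
  78  75  74  69  64  60  57  55  67 116 118 115 117 115 113 115 117]
```

```bash
python3 -m pendant '[[[-0.027,-0.157,0],[0,0,0],-0.15],[[-0.027,-0.157,0],[0,0,0],-0.15],[[-0.027,-0.157,0.15],[0,0,0],-0.15],[[-0.027,-0.157,0.3],[0,0,0],-0.15],[[-0.027,-0.157,0.42],[0,0,0],-0.15],[[-0.027,-0.157,0.54],[0,0,0],-0.15],[[-0.027,-0.157,0.54],[0,0,0],-0.15],[[-0.027,-0.157,0.54],[0,0,0],-0.15]]'
python3 -m pendant '[[[0,0,0],[0,0,0],-0.5],[[0,0,0],[0,0,0],-0.7],[[0,0,0],[0,0,0],-0.9],[[0,0,0],[0,0,0],-1],[[0,0,0],[0,0,0],-1],[[0,0,0],[0,0,0],-1]]' 60
```

```text
time_s: 3.2
eef_pos: [530.0, 57.2, 149.5]
tcp_rot: [[1.0, -0.018, -0.002], [-0.018, -1.0, -0.0], [-0.002, 0.0, -1.0]]
wrist_force: [0.4, 0.7, 1.0]
grip_width: 36.0
grasp_force: 0.0
time_s: 3.7
eef_pos: [532.0, 57.8, 152.3]
tcp_rot: [[1.0, -0.017, 0.003], [-0.017, -1.0, -0.001], [0.003, 0.001, -1.0]]
wrist_force: [-1.5, -1.4, 6.0]
grip_width: 11.6
grasp_force: 58.8
```

```bash
python3 -m pendant '[[[0,0,-0.07],[0,0,0],-1],[[0,0,-0.14],[0,0,0],-1],[[0,0,-0.2],[0,0,0],-1],[[0,0,-0.2],[0,0,0],-1],[[0,0,-0.2],[0,0,0],-1],[[0,0,-0.2],[0,0,0],-1]]'
python3 - <<'E'
from h import *
from bench import *
s=state();print(s['eef_pos'],s['grip_width'],s['wrist_force'])
c=capture('side');w=capture('wrist')
o=np.zeros((600,800,3),np.uint8)
a=cv2.resize(c['img'][90:220,240:370],None,fx=3,fy=3);o[:390,:390]=a
b=cv2.resize(w['img'][40:360,180:420],None,fx=1.6,fy=1.6);o[:b.shape[0],400:400+b.shape[1]]=b
cv2.imwrite('pics/lift.png',o)
np.savez('side1.npz',**c)
E
```

```text
time_s: 4.2
eef_pos: [530.6, 58.1, 180.0]
tcp_rot: [[1.0, -0.017, -0.0], [-0.017, -1.0, 0.0], [-0.0, -0.0, -1.0]]
wrist_force: [0.1, 0.5, -2.5]
grip_width: 11.9
grasp_force: 58.4
[530.59330577  58.07577417 180.03413857] 11.924050142179466 [ 0.10009552  0.53877533 -2.53799534]
```

View pics/lift.png

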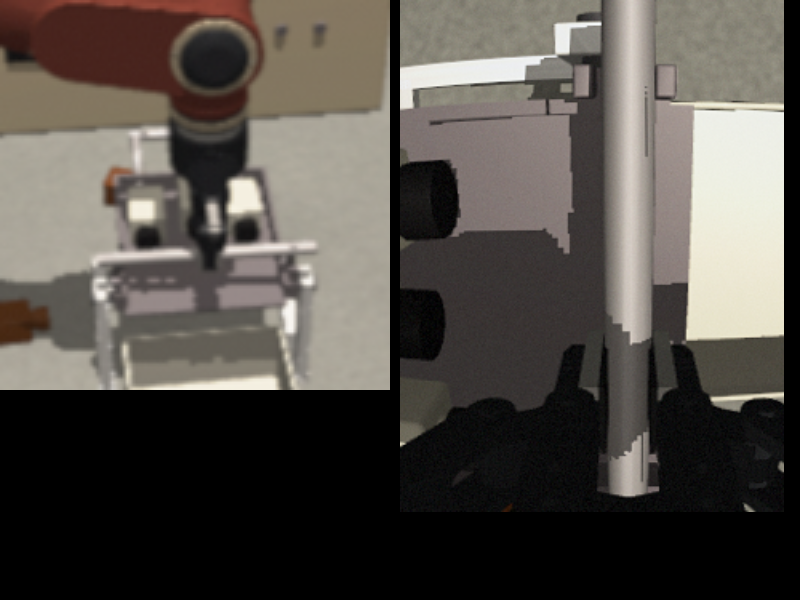

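The rod is clear of the notches and sits between the pads: in the side crop it runs from (95,262) to (315,247), and in the wrist crop it is vertical at x≈630. Now its tilt and its height in the hand, then higher and across.

```bash
python3 -m pendant '[[[0,0,-0.2],[0,0,0],-1],[[0,0,-0.4],[0,0,0],-1],[[0,0,-0.4],[0,0,0],-1],[[0,0,-0.4],[0,0,0],-1],[[0,0,-0.4],[0,0,0],-1]]'
python3 - <<'E'
from h import *
from bench import *
s=state();print(s['eef_pos'])
for n in('side','top'):
    c=capture(n);P=cloud(c).reshape(-1,3);z=s['eef_pos'][2]
    Q=P[(abs(P[:,1]-57)<25)&(P[:,2]>z-12)&(P[:,2]<z+40)&(abs(P[:,0]-530)<125)&(abs(P[:,0]-530)>35)]
    m=np.median(Q[:,1]);Q=Q[abs(Q[:,1]-m)<10]
    k=np.polyfit(Q[:,0]-530,Q[:,1:],1);print(n,len(Q),Q[:,0].min().round(),Q[:,0].max().round(),k.round(3))
E
```

```text
time_s: 4.72
eef_pos: [530.3, 58.1, 239.1]
tcp_rot: [[1.0, -0.017, -0.002], [-0.017, -1.0, 0.0], [-0.002, -0.0, -1.0]]
wrist_force: [-0.5, -0.3, -2.7]
grip_width: 12.1
grasp_force: 58.6
[530.30870031  58.06798887 239.10329886]
side 237 419.0 636.0 [[-1.4000e-02 -6.0000e-03]
 [ 5.4437e+01  2.5471e+02]]
top 44 472.0 494.0 [[ 8.00000e-03 -9.50000e-02]
 [ 5.69440e+01  2.53521e+02]]
```

```bash
python3 -m pendant '[[[-0.015,0.25,0],[0,0,0],-1],[[-0.03,0.5,0],[0,0,0],-1],[[-0.045,0.75,0],[0,0,0],-1],[[-0.058,1,0],[0,0,0],-1],[[-0.058,1,0],[0,0,0],-1]]'
python3 -m pendant '[[[-0.015,0.25,0],[0,0,0],-1],[[-0.03,0.5,0],[0,0,0],-1],[[-0.045,0.75,0],[0,0,0],-1],[[-0.058,1,0],[0,0,0],-1],[[-0.058,1,0],[0,0,0],-1]]'
python3 -m pendant '[[[-0.015,0.25,0],[0,0,-0.0158],-1],[[-0.03,0.5,0],[0,0,-0.0158],-1],[[-0.045,0.75,0],[0,0,-0.0158],-1],[[-0.058,1,0],[0,0,-0.0158],-1],[[-0.058,1,0],[0,0,-0.0158],-1],[[-0.058,1,0],[0,0,-0.0158],-1],[[-0.058,1,0],[0,0,-0.0158],-1],[[-0.058,1,0],[0,0,-0.0158],-1]]'
```

```text
time_s: 5.23
eef_pos: [518.1, -97.0, 238.4]
tcp_rot: [[1.0, -0.024, -0.003], [-0.024, -1.0, -0.002], [-0.003, 0.002, -1.0]]
wrist_force: [0.4, -1.0, -1.2]
grip_width: 12.0
grasp_force: 59.0
time_s: 5.65
eef_pos: [506.8, -246.5, 238.4]
tcp_rot: [[1.0, -0.023, -0.003], [-0.023, -1.0, -0.001], [-0.003, 0.002, -1.0]]
wrist_force: [-0.6, 0.9, -1.5]
grip_width: 11.8
grasp_force: 59.4
time_s: 6.32
eef_pos: [497.1, -389.9, 239.3]
tcp_rot: [[0.997, 0.083, -0.001], [0.083, -0.997, 0.002], [-0.001, -0.002, -1.0]]
wrist_force: [-0.8, 0.2, -1.7]
grip_width: 12.0
grasp_force: 59.6
```

```bash
python3 -m pendant '[[[-0.005,0.007,0.2],[0,0,0],-1],[[-0.005,0.007,0.45],[0,0,0],-1],[[-0.005,0.007,0.7],[0,0,0],-1],[[-0.005,0.007,0.9],[0,0,0],-1],[[-0.005,0.007,1],[0,0,0],-1],[[-0.005,0.007,1],[0,0,0],-1],[[-0.005,0.007,1],[0,0,0],-1]]'
python3 -m pendant '[[[0,0,0.08],[0,0,0],-1],[[0,0,0.15],[0,0,0],-1],[[0,0,0.2],[0,0,0],-1],[[0,0,0.24],[0,0,0],-1],[[0,0,0.27],[0,0,0],-1],[[0,0,0.29],[0,0,0],-1],[[0,0,0.3],[0,0,0],-1],[[0,0,0.3],[0,0,0],-1]]'
```

```text
time_s: 6.9
eef_pos: [496.6, -391.8, 90.5]
tcp_rot: [[0.997, 0.083, -0.0], [0.083, -0.997, 0.0], [-0.0, -0.001, -1.0]]
wrist_force: [-0.1, -0.1, -1.1]
grip_width: 11.7
grasp_force: 59.7
time_s: 7.57
eef_pos: [496.1, -392.5, 45.0]
tcp_rot: [[0.997, 0.082, -0.0], [0.082, -0.997, 0.0], [-0.0, -0.0, -1.0]]
wrist_force: [0.0, -0.6, -1.2]
grip_width: 11.5
grasp_force: 59.7
```

Lowering in 1.5 mm steps until contact.

```bash
python3 -m pendant '[[[0,0,0.01],[0,0,0],-1],[[0,0,0.02],[0,0,0],-1],[[0,0,0.02],[0,0,0],-1],[[0,0,0.02],[0,0,0],-1]]'
python3 -m pendant '[[[0,0,0.01],[0,0,0],-1],[[0,0,0.02],[0,0,0],-1],[[0,0,0.02],[0,0,0],-1],[[0,0,0.02],[0,0,0],-1]]'
```

```text
time_s: 7.9
eef_pos: [496.3, -392.6, 42.4]
tcp_rot: [[0.997, 0.082, 0.0], [0.082, -0.997, -0.0], [0.0, 0.0, -1.0]]
wrist_force: [-0.3, -0.0, -2.1]
grip_width: 11.8
grasp_force: 59.7
time_s: 8.23
eef_pos: [496.5, -392.6, 40.0]
tcp_rot: [[0.997, 0.082, 0.0], [0.082, -0.997, -0.0], [0.0, 0.0, -1.0]]
wrist_force: [-1.1, 1.7, 3.0]
grip_width: 11.9
grasp_force: 60.3
```

```bash
python3 -m pendant '[[[0,0,0.007],[0,0,0],-1],[[0,0,0.007],[0,0,0],-1],[[0,0,0.007],[0,0,0],-0.8],[[0,0,0.007],[0,0,0],-0.6],[[0,0,0.007],[0,0,0],-0.4],[[0,0,0.007],[0,0,0],-0.15],[[0,0,0.007],[0,0,0],-0.15],[[0,0,0.007],[0,0,0],-0.15]]' 20
python3 -m pendant '[[[0,0,-0.1],[0,0,0],-0.15],[[0,0,-0.3],[0,0,0],-0.15],[[0,0,-0.5],[0,0,0],-0.15],[[0,0,-0.75],[0,0,0],-0.15],[[0,0,-1],[0,0,0],-0.15],[[0,0,-1],[0,0,0],-0.15],[[0,0,-1],[0,0,0],-0.15]]'
python3 - <<'E'
from h import *
from bench import *
s=state();print(s['eef_pos'])
for n in('side','top'):
    c=capture(n);P=cloud(c).reshape(-1,3)
    Q=P[(abs(P[:,1]+391)<14)&(P[:,2]>44)&(P[:,2]<66)&(abs(P[:,0]-496)<125)&(abs(abs(P[:,0]-496)-60)>13)]
    if len(Q)<9: print(n,len(Q));continue
    k=np.polyfit(Q[:,0]-496,Q[:,1:],1);print(n,len(Q),Q[:,0].min().round(),Q[:,0].max().round(),k.round(3))
    if n=='side': cv2.imwrite('pics/seat.png',cv2.resize(c['img'][260:380,240:380],None,fx=4,fy=4))
E
```

```text
time_s: 8.9
eef_pos: [496.2, -392.6, 38.1]
tcp_rot: [[0.997, 0.082, -0.0], [0.082, -0.997, -0.0], [-0.0, 0.0, -1.0]]
wrist_force: [0.4, 0.5, -0.0]
grip_width: 36.0
grasp_force: 0.0
time_s: 9.48
eef_pos: [498.0, -394.2, 193.9]
tcp_rot: [[0.997, 0.082, 0.006], [0.082, -0.997, -0.006], [0.006, 0.007, -1.0]]
wrist_force: [-0.5, 0.4, -1.3]
grip_width: 36.4
grasp_force: 0.0
[ 497.9784603  -394.19745731  193.85018599]
side 366 384.0 603.0 [[ 7.90000e-02 -2.00000e-03]
 [-3.92995e+02  5.55390e+01]]
top 65 530.0 603.0 [[ 2.40000e-02  9.00000e-03]
 [-3.86149e+02  5.62220e+01]]
```

View pics/seat.png

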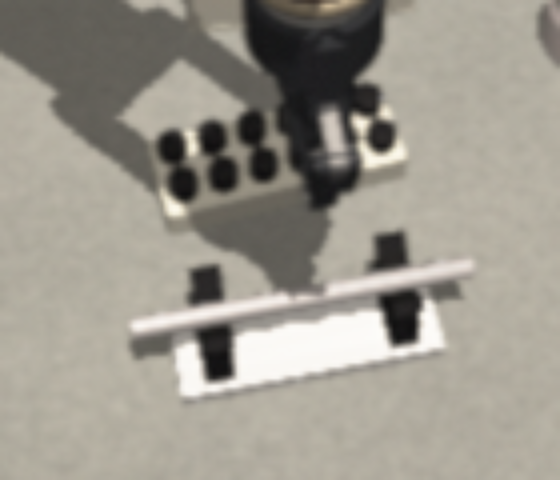

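The keeper lies in both Vs, from (135,328) to (470,265) in the crop. Its surface fit is at z≈55.5 with the camera's 3.4 mm offset, so the axis is at ≈52, level and at yaw 0.079. Next, to the handle.

```bash
python3 -m pendant '[[[0,0,-0.2],[0,0,0.0158],-0.15],[[0,0,-0.4],[0,0,0.0158],-0.15],[[0,0,-0.4],[0,0,0.0158],-0.15],[[0,0,-0.4],[0,0,0.0158],-0.15],[[0,0,-0.4],[0,0,0.0158],-0.15]]'
python3 -m pendant '[[[0.03,-0.25,0],[0,0,0],-0.15],[[0.04,-0.5,0],[0,0,0],-0.15],[[0.05,-0.75,0],[0,0,0],-0.15],[[0.06,-1,0],[0,0,0],-0.15],[[0.06,-1,0],[0,0,0],-0.15]]'
python3 -m pendant '[[[0.03,-0.25,0],[0,0,0],-0.15],[[0.04,-0.5,0],[0,0,0],-0.15],[[0.05,-0.75,0],[0,0,0],-0.15],[[0.06,-1,0],[0,0,0],-0.15],[[0.06,-1,0],[0,0,0],-0.15]]'
python3 -m pendant '[[[0.03,-0.25,0],[0,0,0],-0.15],[[0.04,-0.5,0],[0,0,0],-0.15],[[0.05,-0.75,0],[0,0,0],-0.15],[[0.06,-1,0],[0,0,0],-0.15],[[0.06,-1,0],[0,0,0],-0.15]]'
python3 -m pendant '[[[0.03,-0.25,0],[0,0,0],-0.15],[[0.04,-0.5,0],[0,0,0],-0.15],[[0.05,-0.75,0],[0,0,0],-0.15],[[0.06,-1,0],[0,0,0],-0.15],[[0.06,-1,0],[0,0,0],-0.15],[[0.06,-1,0],[0,0,0],-0.15],[[0.06,-1,0],[0,0,0],-0.15]]' | grep -A1 eef
python3 - <<'E'
from h import *
from bench import *
print(state()['eef_pos'],state()['qpos'])
t=capture('top');P=cloud(t).reshape(-1,3)
for a,b in((np.array([530.5,289,170]),'h'),):
    Q=P[(abs(P[:,0]-531)<60)&(abs(P[:,1]-289)<15)&(P[:,2]>160)&(P[:,2]<185)];print(len(Q),Q.mean(0) if len(Q) else '')
E
```

```text
time_s: 10.0
eef_pos: [495.7, -392.0, 246.2]
tcp_rot: [[1.0, -0.017, -0.002], [-0.017, -1.0, 0.002], [-0.002, -0.002, -1.0]]
wrist_force: [0.2, -0.3, -0.5]
grip_width: 36.3
grasp_force: 0.0
time_s: 10.42
eef_pos: [507.1, -236.7, 245.2]
tcp_rot: [[1.0, -0.012, -0.004], [-0.012, -1.0, 0.005], [-0.004, -0.005, -1.0]]
wrist_force: [-0.1, -0.3, -0.7]
grip_width: 36.6
grasp_force: 0.0
time_s: 10.83
eef_pos: [518.4, -87.5, 245.6]
tcp_rot: [[1.0, -0.011, -0.004], [-0.011, -1.0, 0.004], [-0.004, -0.004, -1.0]]
wrist_force: [-0.7, -0.3, -0.1]
grip_width: 36.0
grasp_force: 0.0
time_s: 11.25
eef_pos: [529.9, 61.7, 245.8]
tcp_rot: [[1.0, -0.011, -0.004], [-0.011, -1.0, 0.003], [-0.004, -0.003, -1.0]]
wrist_force: [0.7, -0.3, -0.4]
grip_width: 36.0
grasp_force: 0.0
eef_pos: [542.2, 205.9, 246.4]
tcp_rot: [[1.0, -0.017, -0.003], [-0.017, -1.0, -0.001], [-0.003, 0.001, -1.0]]
[542.21571231 205.87058572 246.39371317] [ 2.34913680e-01 -6.02643731e-02  1.70041243e+00 -6.79030641e-04
  1.50459085e+00  1.82305024e+00]
79 [532.29636114 289.34311599 175.16839767]
```

```bash
python3 -m pendant '[[[-0.04,-0.25,0],[0,0,0],-0.15],[[-0.083,-0.5,0],[0,0,0],-0.15],[[-0.083,-0.56,0],[0,0,0],-0.15],[[-0.083,-0.56,0],[0,0,0],-0.15],[[-0.083,-0.56,0.2],[0,0,0],-0.15],[[-0.083,-0.56,0.4],[0,0,0],-0.15],[[-0.083,-0.56,0.61],[0,0,0],-0.15],[[-0.083,-0.56,0.61],[0,0,0],-0.15]]'
python3 -m pendant '[[[0,0,0],[0,0,0],-0.4],[[0,0,0],[0,0,0],-0.6],[[0,0,0],[0,0,0],-0.8],[[0,0,0],[0,0,0],-1],[[0,0,0],[0,0,0],-1],[[0,0,0],[0,0,0],-1]]' 60
python3 - <<'E'
from bench import *
print(state()['eef_pos'],state()['qpos'],state()['wrist_force'])
E
```

```text
time_s: 12.55
eef_pos: [527.8, 287.0, 148.8]
tcp_rot: [[1.0, -0.019, -0.012], [-0.02, -1.0, -0.006], [-0.012, 0.006, -1.0]]
wrist_force: [-0.9, 0.2, -1.4]
grip_width: 36.6
grasp_force: 0.0
time_s: 13.05
eef_pos: [533.2, 292.1, 159.3]
tcp_rot: [[1.0, -0.017, 0.005], [-0.017, -1.0, 0.003], [0.005, -0.003, -1.0]]
wrist_force: [2.0, 4.8, 0.2]
grip_width: 9.5
grasp_force: 58.7
[533.15983565 292.06936811 159.26120059] [3.78285410e-01 6.29780046e-02 1.72487067e+00 1.13413151e-03
 1.34831349e+00 1.96594851e+00] [1.98792029 4.81466615 0.20486146]
```

```bash
python3 -m pendant '[[[0.01,-0.074,0],[0.008,0,0],-1],[[0.024,-0.001,-0.148],[0.016,0,0],-1]]' >/dev/null 2>&1 & echo skip; kill %1 2>/dev/null; python3 -c "
from bench import state;s=state();print(s['time_s'],s['eef_pos'],s['tcp_rot'],s['grip_width'],s['wrist_force'])"
```

```text
skip
13.05 [533.15983565 292.06936811 159.26120059] [[ 0.99984292 -0.01710597  0.00463811]
 [-0.01712014 -0.99984884  0.00303364]
 [ 0.00458551 -0.00311257 -0.99998464]] 9.511994482574492 [1.98792029 4.81466615 0.20486146]
```

That command had mistyped rows. I killed it before it ran, and the clock and pose are unchanged. The right rows, first to 0.2 rad:

```bash
python3 -m pendant '[[[0,0.010,-0.074],[0.008,0,0],-1],[[0,0.024,-0.148],[0.016,0,0],-1],[[0,0.042,-0.220],[0.024,0,0],-1],[[0,0.063,-0.292],[0.032,0,0],-1],[[0,0.063,-0.292],[0.032,0,0],-1],[[0,0.063,-0.292],[0.032,0,0],-1]]'
```

```text
time_s: 13.55
eef_pos: [533.0, 282.4, 203.6]
tcp_rot: [[1.0, -0.017, 0.009], [-0.018, -0.979, 0.203], [0.005, -0.203, -0.979]]
wrist_force: [2.5, 6.9, -0.2]
grip_width: 9.5
grasp_force: 59.6
```

```bash
python3 -m pendant '[[[0,0.010,-0.074],[0.008,0,0],-1],[[0,0.024,-0.148],[0.016,0,0],-1],[[0,0.042,-0.220],[0.024,0,0],-1],[[0,0.063,-0.292],[0.032,0,0],-1],[[0,0.0875,-0.363],[0.040,0,0],-1],[[0,0.116,-0.432],[0.048,0,0],-1],[[0,0.147,-0.5],[0.056,0,0],-1],[[0,0.182,-0.566],[0.064,0,0],-1]]'
python3 -m pendant '[[[0,0.010,-0.074],[0.008,0,0],-1],[[0,0.024,-0.148],[0.016,0,0],-1],[[0,0.042,-0.220],[0.024,0,0],-1],[[0,0.063,-0.292],[0.032,0,0],-1],[[0,0.063,-0.292],[0.032,0,0],-1],[[0,0.063,-0.292],[0.032,0,0],-1],[[0,0.063,-0.292],[0.032,0,0],-1],[[0,0.063,-0.292],[0.032,0,0],-1]]'
python3 - <<'E'
from h import *
from bench import *
o=np.zeros((600,800,3),np.uint8)
c=capture('side');a=cv2.resize(c['img'][80:280,230:400],None,fx=2.3,fy=2.3);o[:460,:391]=a
c=capture('top');a=cv2.resize(c['img'][160:270,200:380],None,fx=2.2,fy=2.2);o[:242,400:796]=a
cv2.imwrite('pics/tip.png',o);print(state()['qpos'])
E
```

```text
time_s: 14.22
eef_pos: [532.2, 238.2, 281.6]
tcp_rot: [[1.0, -0.011, 0.015], [-0.018, -0.821, 0.57], [0.006, -0.57, -0.821]]
wrist_force: [3.9, 5.7, 0.8]
grip_width: 9.5
grasp_force: 59.8
time_s: 14.88
eef_pos: [531.6, 205.4, 312.3]
tcp_rot: [[1.0, -0.009, 0.017], [-0.018, -0.693, 0.721], [0.005, -0.721, -0.693]]
wrist_force: [3.0, 3.8, 4.2]
grip_width: 9.4
grasp_force: 60.1
[-0.13348455 -0.18120497  1.8442782   0.79885844  1.58587759  1.42034593]
```

View pics/tip.png

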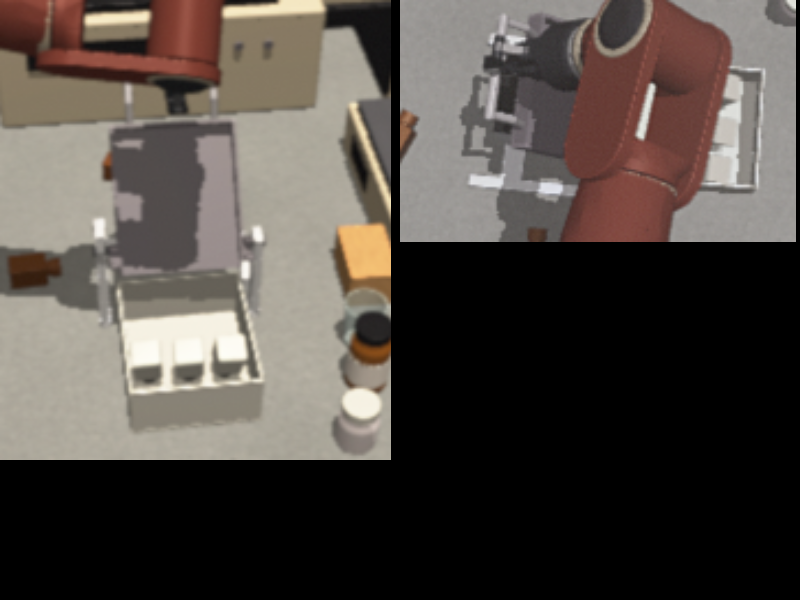

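The three packs lie in the bin, in the side crop at (147,362), (188,360) and (230,355). The tray is empty and tipped about 0.8 rad. Lowering along the same arc.

```bash
python3 -m pendant '[[[0,-0.0065,0.0745],[-0.008,0,0],-1],[[0,-0.009,0.149],[-0.016,0,0],-1],[[0,-0.008,0.224],[-0.024,0,0],-1],[[0,-0.0035,0.299],[-0.032,0,0],-1],[[0,0.005,0.373],[-0.040,0,0],-1],[[0,0.017,0.447],[-0.048,0,0],-1],[[0,0.033,0.52],[-0.056,0,0],-1],[[0,0.0525,0.592],[-0.064,0,0],-1]]'
python3 -m pendant '[[[0,-0.0065,0.0745],[-0.008,0,0],-1],[[0,-0.009,0.149],[-0.016,0,0],-1],[[0,-0.008,0.224],[-0.024,0,0],-1],[[0,-0.0035,0.299],[-0.032,0,0],-1],[[0,-0.0035,0.299],[-0.032,0,0],-1],[[0,-0.0035,0.299],[-0.032,0,0],-1]]'
python3 -m pendant '[[[0,-0.0065,0.0745],[-0.008,0,0],-1],[[0,-0.009,0.149],[-0.016,0,0],-1],[[0,-0.0085,0.19],[-0.020,0,0],-1],[[0,-0.008,0.224],[-0.024,0,0],-1],[[0,-0.006,0.265],[-0.028,0,0],-1],[[0,-0.0035,0.299],[-0.032,0,0],-1],[[0,-0.0035,0.299],[-0.032,0,0],-1],[[0,-0.0035,0.299],[-0.032,0,0],-1]]'
```

```text
time_s: 15.65
eef_pos: [532.6, 264.7, 244.1]
tcp_rot: [[1.0, -0.014, 0.012], [-0.018, -0.921, 0.39], [0.006, -0.39, -0.921]]
wrist_force: [2.4, 4.0, 1.2]
grip_width: 9.8
grasp_force: 60.1
time_s: 16.15
eef_pos: [532.9, 283.1, 201.9]
tcp_rot: [[1.0, -0.015, 0.008], [-0.016, -0.98, 0.2], [0.005, -0.2, -0.98]]
wrist_force: [4.0, 5.0, 0.5]
grip_width: 9.4
grasp_force: 60.3
time_s: 16.82
eef_pos: [533.1, 292.1, 159.2]
tcp_rot: [[1.0, -0.016, 0.004], [-0.016, -1.0, 0.001], [0.004, -0.001, -1.0]]
wrist_force: [0.4, 2.8, 5.6]
grip_width: 9.3
grasp_force: 61.0
```

```bash
python3 -m pendant '[[[0,0,0],[0,0,0],-0.85],[[0,0,0],[0,0,0],-0.7],[[0,0,0],[0,0,0],-0.5],[[0,0,0],[0,0,0],-0.3],[[0,0,0],[0,0,0],-0.15],[[0,0,0],[0,0,0],-0.15]]' 20
python3 -m pendant '[[[0,0,-0.1],[0,0,0],-0.15],[[0,0,-0.3],[0,0,0],-0.15],[[0,0,-0.55],[0,0,0],-0.15],[[0,0,-0.8],[0,0,0],-0.15],[[0,0,-0.9],[0,0,0],-0.15],[[0,0,-0.9],[0,0,0],-0.15],[[0,0,-0.9],[0,0,0],-0.15]]'
python3 - <<'E'
from h import *
from bench import *
o=np.zeros((600,800,3),np.uint8)
c=capture('side');a=cv2.resize(c['img'][100:370,220:420],None,fx=2,fy=2);o[:540,:400]=a
P=cloud(c).reshape(-1,3);Q=P[(abs(P[:,0]-531)<60)&(abs(P[:,1]-289)<15)&(P[:,2]>150)&(P[:,2]<200)];print('handle',len(Q),Q.mean(0).round(1))
Q=P[(abs(P[:,1]+391)<14)&(P[:,2]>44)&(P[:,2]<66)&(abs(P[:,0]-496)<125)&(abs(abs(P[:,0]-496)-60)>13)]
print('keeper',np.polyfit(Q[:,0]-496,Q[:,1:],1).round(3))
c=capture('top');a=cv2.resize(c['img'][160:280,200:380],None,fx=2.2,fy=2.2);o[:264,400:796]=a
cv2.imwrite('pics/end.png',o)
E
```

```text
time_s: 17.32
eef_pos: [531.1, 290.5, 155.9]
tcp_rot: [[1.0, -0.018, -0.002], [-0.018, -1.0, -0.001], [-0.002, 0.001, -1.0]]
wrist_force: [0.9, 0.5, 0.0]
grip_width: 36.2
grasp_force: 0.0
time_s: 17.9
eef_pos: [531.9, 291.1, 292.3]
tcp_rot: [[1.0, -0.018, 0.001], [-0.018, -1.0, 0.0], [0.001, -0.0, -1.0]]
wrist_force: [0.1, 0.2, -1.0]
grip_width: 36.2
grasp_force: 0.0
handle 134 [529.7 288.3 171.7]
keeper [[ 7.70000e-02 -0.00000e+00]
 [-3.92911e+02  5.55080e+01]]
```

View pics/end.png

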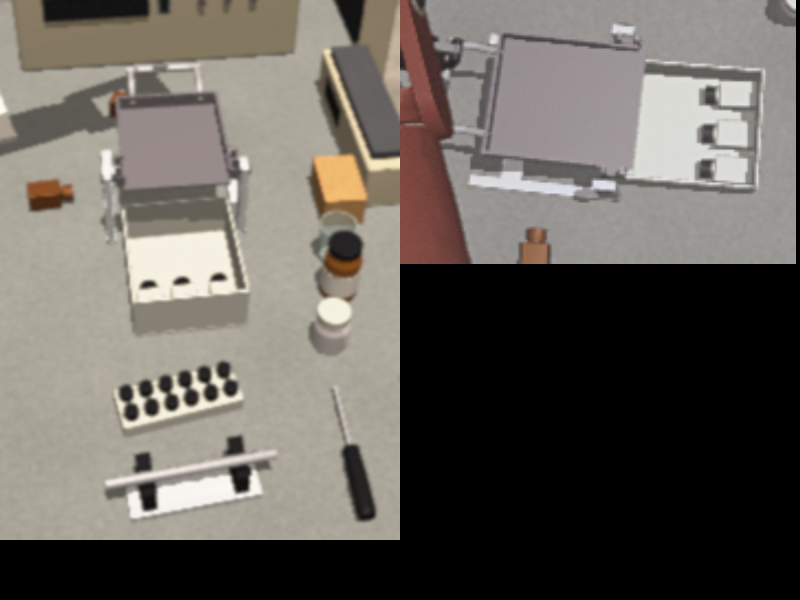

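The packs lie in the bin at (730,95), (725,133) and (725,168) in the top crop. The tray is level with its handle back at the starting height, the keeper is seated, and nothing else appears to have moved. Handing in.

```bash
python3 -c "
from bench import sign_off;print(sign_off())"
```

```text
the job is handed in; nothing more can be done
None
```

I've handed in the job at about 18 s; the last pictures show the keeper bar seated in both V blocks, all three packs in the bin and the tray lowered level onto its rest, but sign-off returned no verdict.

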